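# Fit and tighten a worm-drive band clamp on a vacuum port

### The job

Blank off the vacuum manifold's slotted, barbed plastic stub: lift the larger of the two thumb-key band clamps out of the white tray, slide it along the stub over the sprung barbs until the band lies home in the groove at the steel collar, then turn its thumb key clockwise (seen from above) until the band is snug and let go. Feel your way: do not ram the collar, and stop as soon as the key firms up, because an overtightened stub cracks. Leave the small clamp and the other things where they are.

Things in the scene. Friction and masses are not known exactly. Their poses are not given: they have to be found in the camera images.
- clamp: Larger worm-drive band clamp, plain steel, about 80 g, upright in the tray. Band 12 mm wide, 2 mm thick, inner diameter 31 mm. Origin: centre of the band's ring. x: the ring's axis, the way it goes on to the stub; y: towards the worm housing; z: up along the screw. Band's foot and screw's tail both end at z = -17.5 mm.
- worm_housing (a point): Middle of the clamp's worm housing, a block 25 mm (x) by 14 mm (y) by 24 mm (z), at y = 27, z = 2 mm in the clamp's frame; the key's stem rises from it. To carry the clamp pinch it from above across x, a finger each side of the key, best 2 mm further out (y = 29 mm) and 4 mm higher, so that the fingers clear the stub.
- thumb_key (a point): Centre of the clamp's dark thumb key, a wing 23 mm wide (its x), 8 mm thick (its y), 16 mm high, on the vertical screw axis: y = 27, z = 38 mm in the clamp's frame. Pinch it across its thickness. Turning clockwise from above closes the band 2 mm per radian; 1 to 3 rad are needed, it varies. The screw stays where it is left. As the band closes the clamp shifts about 2 mm on the stub: give way.
- band_strap (a point): Far side of the band (-y), a loose strap that starts up to 3 mm further out than the round band and is drawn in by the screw. Free, the screw drags under 0.1 N m, and the turning moment read at rest between small steps drifts slowly by some 0.05 N m. When the strap bears it climbs steadily: 0.08 to 0.1 N m above the lowest free value is snug (some 100 N), over 0.15 N m cracks the stub.
- seat (a point): Point on the stub's axis where the middle of the band belongs, 38 mm above the worktop and 20 mm above the plate. x: along the stub towards the block, the way the band is pushed on; y: to the side where the worm housing goes; z: up. The groove is 14.5 mm wide, so the band has 2 mm of play; the collar's face lies 6.5 mm beyond this point, the block's face 44.5 mm.
- nose (a point): End of the tapered part of the grey plastic stub, 27.5 mm before the seat; a black plug stands 5 mm out of it. Same axes as the seat. The stub is 28 mm in diameter and tapers to 21 mm here. On its -y side a tongue of the slotted stub stands 0 to 2.8 mm proud, differently each time; the strap closes on it.
- barb (a point): Crest of the upper sprung barb, 8 mm before the seat, 16.6 mm above the stub's axis; a second one is on the underside. They are ramps rising over 10 mm towards the groove and spring in under a push of 5 to 10 N on the band, then the push drops until the band meets the collar.
- manifold: Fixed aluminium vacuum manifold block, 46 x 100 x 46 mm, with a gauge on top (94 mm above the plate) and the stub on its front face. Origin: on the plate's top at the plate's centre; axes as the seat's. Block centred at x = 61, y = 12 mm; stub's axis at y = 12, z = 20 mm.
- clamp_tray: Fixed white tray, 76 x 150 mm, floor 6 mm thick, rim 10 mm high, holding both clamps upright side by side, each between two ribs 7 mm high at the band's foot. Origin: centre of its underside. Which clamp stands where varies.
- stub_collar: The steel collar on the stub behind the groove, 34 mm in diameter and 3 mm thick, fixed. Origin: centre of its rear face, 9.5 mm beyond the seat; x towards the block.
- plate: The fixed brown plate under the manifold, 200 x 165 x 18 mm. Origin: centre of its underside; axes as the seat's.
- small_clamp: The smaller clamp of the same make in the other place of the tray (ring 25 mm outside, too small for the stub). Origin: centre of its ring. Leave it.
- canister: Small white screw-cap jar, 31 mm in diameter, 40 mm high, on the plate. Origin: centre of its underside. Bystander.
- forceps: Steel forceps lying on the plate, 115 mm long. Origin: centre of the underside. Bystander.
- vial: Glass vial with a white cap, 25 mm in diameter, 52 mm high, on the worktop. Origin: centre of its underside. Bystander.
- slide_carton: White and blue card box, 31 x 81 x 28 mm, on the worktop. Origin: centre of its underside. Bystander.
Things that resemble listed ones, but are neither listed nor needed, are in the scene too. What is shaped like the clamp but orange is not meant.

How it is judged:
On the way:
1. the larger clamp's band lies over the stub in the groove behind the barbs, at the collar (x of clamp in the frame of seat between -0.0035 and 0.003 m and y of clamp in the frame of seat between -0.004 and 0.004 m and z of clamp in the frame of seat between -0.004 and 0.004 m and angle between the x axis of clamp and the x axis of seat, either way round below 0.12 rad), for 0.2 s.
At the end, for the whole second after the job is handed in: The larger clamp's band lies in the groove at the collar (centre within about 3 mm of the seat along the stub, 4 mm across it, band square to the stub within 0.12 rad), grips the stub with more than 35 N and is at rest (all of step 1 and contact force between clamp and manifold above 35 N and linear speed of clamp below 0.01 m/s and angular speed of clamp below 0.1 rad/s); the robot touches nothing.
It fails at once if the stub is overtightened (the band grips it with more than 180 N) (contact force between clamp and manifold above 180 N).
It fails at once if the band is rammed against the collar with more than 30 N (contact force between clamp and stub_collar above 30 N).
It fails at once if the robot pushes on the manifold or its plate with more than 25 N (contact force between the arm and plate above 25 N).
It fails at once if another thing (small clamp, jar, forceps, vial, carton) is pushed more than 3 cm from its place (distance of any of small_clamp, canister, forceps, vial, slide_carton from where it was at the start of the episode above 0.03 m).
It also fails if it takes over 72 s, if anything falls off the work surface, if the arm or the gripper's body presses on something with over 40 N, if the wrist force passes 120 N, or if a joint passes its speed limit or range.

### The arm

A 7-joint arm with a two-finger parallel gripper is mounted at the origin on a cart in front of the work surface, level with it; the furniture and walls round the work are solid. World frame = base frame: x ahead of the robot, y to its left, z up, the work surface at z = 0. Lengths are in m, angles in rad, forces in N, time in s.
With the tool pointing down it reaches from about 0.4 to 0.85 m from the base axis. Payload 10.4 kg.
Tool frame: the origin (TCP) lies midway between the tips of the shut fingers; the grasp point (between the pads) lies 19 mm behind it; z points along the fingers, x is the direction in which the jaws open and shut, and the axes are right-handed (so a half turn about z gives the same grasp; the last joint's range is limited). The gripper opens to 85 mm and grips with 20 to 120 N. Pads are 22 mm wide; open, the fingers measure 114 mm over their backs; the gripper's body (76 mm by 85 mm) begins 54 mm behind the grasp point. The pads swing forward as they close: fully open they stand 13 mm farther back than shut.
Start: joints at [1.155, 0.332, -0.065, 1.46, 0.022, 1.35, -0.088], TCP at [0.239, -0.577, 0.231] pointing down, gripper open.
Joint ranges: [-2.6, 2.6], [-0.5, 2.12], [-1.47, 1.34], [0.16, 2.42], [-1.27, 4.41], [0.06, 2.06], [-2.6, 2.6]. Speed limits (rad/s): [2.22, 2.22, 2.79, 2.79, 3.14, 3.14, 3.14].

### API

Orientations are given as a unit quaternion [x, y, z, w].
In Python, from workcell import monitor, eyes, ticket, models gives the robot as it stands.
- The arm moves only by the tool servo_tool, never from a script. Its argument "motion" is a list of rows, each a list of 7 numbers: the opening, from 0 (shut) to 1 (fully open), then the shift along the tool's x, y, z in m, then the turn, a rotation vector about the tool's x, y, z in degrees. In form: [[fingers, tx, ty, tz, rx, ry, rz], ...]. A call has 1 to 20 rows; each row is the pose to reach, as a shift and turn from the pose commanded when the call began, along the tool's axes at that moment; what a row does not reach only later rows make up. A row lasts 1/8 s, in which the tool goes at most 62.5 mm and 10.7 degrees, less where a joint would pass 70% of its speed; a pose out of reach is approached as far as the arm can. A call with a gripper value outside its range is refused whole. The fingers move at their own pace and stop on an object; "grip_force" is the grip in N (left out, the last holds). Time passes only in rows, so rows that repeat a pose let the fingers close. It gives the time, the measured TCP pose, the force and the opening at its end, in the units of the state.
- monitor.get_obs(): the state, without advancing time (a new reading comes with each control period).
- eyes.camera(name): name is "scene" or "top" or "wrist"; returns (picture, depth): 420x560x3 uint8, blue, green, red; 420x560 float32, m along the optical axis (not along the pixel's ray), 0 where there is no reading.
- eyes.camera_info(name): a dict with "intrinsics" (3x3 intrinsics, pixels), "k1" (the pictures are not rectified: a ray, as slopes to the right and down, at radius r is drawn at 1 + k1 r^2 times it, then the intrinsics apply), "extrinsics" (4x4, takes a point from world to camera coordinates); the wrist camera has in their place "tool_from_camera" (4x4, takes a point from camera to tool coordinates, whose origin is the TCP and whose axes are the tool frame's). Camera axes: x right, y down, z forward; pixel columns grow to the right and rows downward; lengths in m; the calibration is good to about 2 mm. A picture is of the moment at which its call begins: read the wrist's pose just before it. camera_info takes no time and is no camera call.
- ticket.hand_in(): hands the job in, once; it reports no verdict.
Trained networks look in the newest picture that a camera, given by its name, has taken for a name from the list of things; names that differ only in an ending like _2 or _b are one class to them, and where a whole thing is asked for, a point or a joint stands for the part that bears it (a point fixed in the world has none). Each returns a list of dicts, best first, with "confidence" (0 to 1); they miss things now and then, are a little off and sometimes report something else, mostly with a low value. They report only what shows in the picture. A call takes as long as a camera call. They do not tell look-alikes from the thing itself.
- models.boxes_of(camera, thing): "point" ([x, y, z] in m, in the coordinates of the camera as it stood for that picture, good to about 4 mm: the middle of the surface that is visible of it).
The state is a dict: "clock": time; "joint_pos": joint angles; "joint_velocities": joint speeds; "tau": joint torques, N m; "position": TCP position; "ee_rot": TCP orientation; "ft_force": force on the tool from outside, world axes, zero at the start; "torque": the same for the moment, N m; "grip_width": opening from 0.0 (shut) to 1.0 (fully open).
Only numpy, scipy, OpenCV 4.12 (cv2) and the standard library are available. Lean on these libraries where they do the work, as an engineer would, in place of code of your own. Each camera call takes 0.05 s, during which the arm holds its last target. There are 200 camera calls.

## Working session

There is one attempt and no reset: what is moved stays moved. The work goes in short steps, Python scripts to look and compute and a tool call to move; the robot and the scene stay as the last step left them, time stands still between calls to the robot, and variables do not carry over. Pictures are saved under pics/ and viewed, about 8 in all and at most 12, crops included, and the job is handed in when it is done.

Besides the shell and the picture viewer there is one more tool, called after "Emit:" as name(argument=value, ...) on one line, values as JSON. servo_tool: Moves the arm, as the interface text tells. Its arguments: {"type":"object","properties":{"motion":{"type":"array"},"grip_force":{"type":"number"}},"required":["motion"]}

```bash
mkdir -p pics; cat > h.py <<'E'
import numpy as np, cv2
from scipy.spatial.transform import Rotation as R
from workcell import monitor, eyes, ticket, models
def T_of(o):
    T=np.eye(4);T[:3,:3]=R.from_quat(o["ee_rot"]).as_matrix();T[:3,3]=o["position"];return T
def shot(name):
    o=monitor.get_obs();p,d=eyes.camera(name);i=eyes.camera_info(name)
    W=T_of(o)@np.array(i["tool_from_camera"]) if name=="wrist" else np.linalg.inv(np.array(i["extrinsics"]))
    return p,d,np.array(i["intrinsics"]),i["k1"],W
def rays(K,k1,uv):
    uv=np.asarray(uv,float).reshape(-1,1,2)
    return cv2.undistortPoints(uv,K,np.array([k1,0,0,0,0.]),None).reshape(-1,2)
def cloud(d,K,k1,W):
    h,w=d.shape;uv=np.stack(np.meshgrid(np.arange(w),np.arange(h)),-1).reshape(-1,2)
    r=rays(K,k1,uv);z=d.reshape(-1,1);P=np.hstack([r*z,z])
    return (P@W[:3,:3].T+W[:3,3]).reshape(h,w,3)
def proj(K,k1,W,X):
    C=np.linalg.inv(W);p=C[:3,:3]@np.asarray(X)+C[:3,3];s=p[:2]/p[2];s=s*(1+k1*(s@s));return K[:2,:2]@s+K[:2,2]
def boxes(cam,W,things):
    for t in things:
        for b in models.boxes_of(cam,t)[:3]:
            q=W[:3,:3]@np.array(b["point"])+W[:3,3];print(cam,t,round(b["confidence"],2),np.round(q,4))
E
python3 - <<'E'
from h import *
o=monitor.get_obs();print(o)
for c in ["top","scene"]:
    p,d,K,k1,W=shot(c);cv2.imwrite(f"pics/{c}0.png",p);np.savez(f"{c}0.npz",p=p,d=d,K=K,k1=k1,W=W)
    print(c,K.round(1).tolist(),k1,W.round(3).tolist())
    boxes(c,W,["clamp","small_clamp","thumb_key","worm_housing","nose","seat","barb","stub_collar","clamp_tray","manifold","plate"])
E
```

```text
{'clock': 0.0, 'joint_pos': array([ 1.15536627,  0.33289537, -0.06468912,  1.46098118,  0.02161395,
        1.34992986, -0.08853476]), 'joint_velocities': array([ 1.16006079e-03,  4.69570610e-07,  1.00465471e-03, -2.12190068e-03,
       -9.97149076e-04, -3.85371479e-04, -2.22255798e-04]), 'tau': array([ 7.78795475e-04, -6.25447726e+01,  4.95811226e-02, -3.91608167e+01,
        1.62802351e-02,  9.98515345e-03,  3.10880205e-05]), 'position': array([ 0.2390808 , -0.57702717,  0.23048223]), 'ee_rot': array([ 8.31500157e-01, -5.55523998e-01, -6.54903852e-04, -3.83453031e-04]), 'ft_force': array([ 0.58034037,  0.59473148, -0.46561898]), 'torque': array([ 0.01798343,  0.0045583 , -0.00234854]), 'grip_width': 0.9984169748166379}
top [[453.8, 0.0, 275.0], [0.0, 453.8, 215.5], [0.0, 0.0, 1.0]] -0.08146797930030142 [[-0.0, -0.982, 0.19, 0.293], [-1.0, 0.003, 0.014, -0.088], [-0.014, -0.19, -0.982, 1.233], [0.0, 0.0, 0.0, 1.0]]
top clamp 0.64 [0.355  0.1121 0.0325]
top clamp 0.55 [ 0.4691 -0.0169  0.0328]
top clamp 0.45 [0.4648 0.1365 0.0419]
top thumb_key 0.36 [0.3544 0.1091 0.0626]
top worm_ho
[... 547 characters left out ...]
 [ 0.4722 -0.012   0.0286]
scene clamp 0.56 [0.3513 0.1201 0.0287]
scene small_clamp 0.83 [0.4853 0.2033 0.0285]
scene thumb_key 0.55 [0.4669 0.1452 0.06  ]
scene thumb_key 0.47 [0.3481 0.1051 0.0585]
scene worm_housing 0.73 [ 0.4723 -0.0153  0.0314]
scene worm_housing 0.69 [0.4617 0.1401 0.0362]
scene worm_housing 0.58 [0.3507 0.1156 0.0312]
scene nose 0.76 [ 0.6099 -0.1651  0.0509]
scene seat 0.76 [ 0.6085 -0.1643  0.0504]
scene barb 0.57 [ 0.6074 -0.1687  0.0548]
scene stub_collar 0.73 [ 0.6052 -0.1706  0.0534]
scene clamp_tray 0.48 [0.4878 0.2067 0.0299]
scene clamp_tray 0.23 [ 0.5565 -0.1602  0.0101]
scene manifold 0.6 [ 0.6068 -0.1688  0.0506]
scene plate 0.84 [ 0.5581 -0.1627  0.0118]
```

View pics/top0.png

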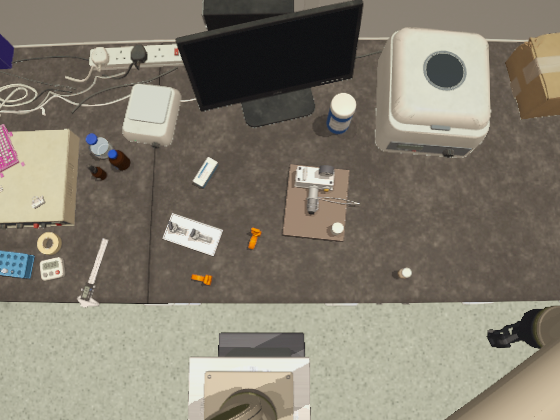

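View pics/scene0.png

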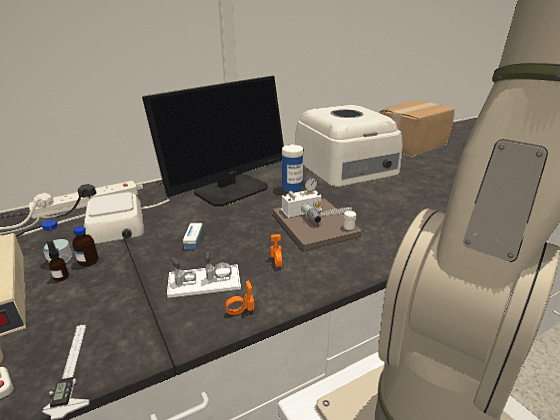

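Top view: the tray is at (193,235) with two steel clamps, left (178,229) and right (200,237). Orange look-alikes stand at (254,238) and (202,279). The manifold is at (315,178), with its stub pointing towards the robot at (313,198). The jar is at (337,229), the forceps at (335,201), the vial at (405,273) and the carton at (204,172). I'll take the tray and plate orientation next, plus one close crop.

```bash
python3 - <<'E'
from h import *
z=np.load("top0.npz");p,d,K,k1,W=[z[k] for k in("p","d","K","k1","W")]
k1=float(k1);C=cloud(d,K,k1,W)
g=p.min(2)
m=(C[...,0]>.38)&(C[...,0]<.58)&(C[...,1]>.03)&(C[...,1]<.27)&(C[...,2]<.03)&(g>140)
print("tray",m.sum(),cv2.minAreaRect(C[m][:,:2].astype(np.float32)))
m=(C[...,0]>.42)&(C[...,0]<.75)&(C[...,1]>-.35)&(C[...,1]<-.05)&(C[...,2]>.010)&(C[...,2]<.026)
print("plate",m.sum(),cv2.minAreaRect(C[m][:,:2].astype(np.float32)))
print(np.array(eyes.camera_info("wrist")["tool_from_camera"]).round(3), np.array(eyes.camera_info("wrist")["intrinsics"]).round(1))
m=(C[...,2]>.03)&(C[...,0]>.38)&(C[...,0]<.58)&(C[...,1]>.05)&(C[...,1]<.24)
for q in C[m]: print(q.round(3))if q[2]>.05 else 0
a=cv2.resize(p[205:265,150:235],None,fx=5,fy=5,interpolation=3)
s=np.load("scene0.npz")["p"];b=cv2.resize(s[245:305,155:255],None,fx=5,fy=5,interpolation=3)
c=np.zeros((600,500,3),np.uint8);c[:300,:425]=a;c[300:,:]=b
cv2.imwrite("pics/crop1.png",c)
E
```

```text
tray 1257 ((0.4784316420555115, 0.15641720592975616), (0.1517653465270996, 0.07645334303379059), 71.519775390625)
plate 3070 ((0.5881695747375488, -0.17720912396907806), (0.2994084358215332, 0.2207225263118744), 14.575596809387207)
[[ 1.    -0.001 -0.001 -0.001]
 [ 0.001  0.955  0.297 -0.075]
 [ 0.001 -0.297  0.955 -0.142]
 [ 0.     0.     0.     1.   ]] [[374.5   0.  276.3]
 [  0.  374.5 206.9]
 [  0.    0.    1. ]]
[0.504 0.208 0.065]
[0.505 0.206 0.064]
[0.502 0.21  0.066]
[0.502 0.209 0.063]
[0.502 0.206 0.062]
[0.502 0.203 0.062]
[0.5   0.211 0.063]
[0.5   0.209 0.059]
[0.5   0.207 0.06 ]
[0.499 0.202 0.066]
[0.497 0.212 0.06 ]
[0.496 0.207 0.066]
[0.497 0.206 0.063]
[0.496 0.202 0.066]
[0.494 0.208 0.062]
[0.494 0.205 0.064]
[0.494 0.203 0.061]
[0.496 0.203 0.051]
[0.492 0.208 0.062]
[0.491 0.205 0.065]
[0.491 0.203 0.063]
[0.492 0.201 0.057]
[0.489 0.208 0.061]
[0.489 0.206 0.062]
[0.489 0.202 0.064]
[0.49  0.202 0.055]
[0.486 0.208 0.063]
[0.486 0.205 0.063]
[0.486 0.202 0.064]
[0.486 0.2   0.061]
[0.485 0.142 0.071]
[0.484 0.206 0.061]
[0.484 0.204 0.057]
[0.485 0.203 0.051]
[0.483 0.146 0.064]
[0.482 0.143 0.069]
[0.482 0.14  0.068]
[0.484 0.139 0.062]
[0.48  0.146 0.067]
[0.479 0.142 0.07 ]
[0.479 0.14  0.072]
[0.479 0.137 0.07 ]
[0.477 0.145 0.07 ]
[0.477 0.143 0.069]
[0.477 0.139 0.072]
[0.478 0.138 0.064]
[0.474 0.147 0.074]
[0.474 0.145 0.069]
[0.475 0.143 0.068]
[0.474 0.14  0.069]
[0.477 0.14  0.054]
[0.472 0.148 0.067]
[0.471 0.145 0.071]
[0.472 0.142 0.07 ]
[0.473 0.142 0.06 ]
[0.469 0.15  0.068]
[0.469 0.148 0.069]
[0.469 0.145 0.068]
[0.469 0.142 0.07 ]
[0.471 0.142 0.058]
[0.466 0.15  0.071]
[0.466 0.147 0.071]
[0.466 0.145 0.07 ]
[0.467 0.143 0.066]
[0.464 0.148 0.066]
[0.464 0.145 0.067]
[0.465 0.144 0.059]
```

View pics/crop1.png

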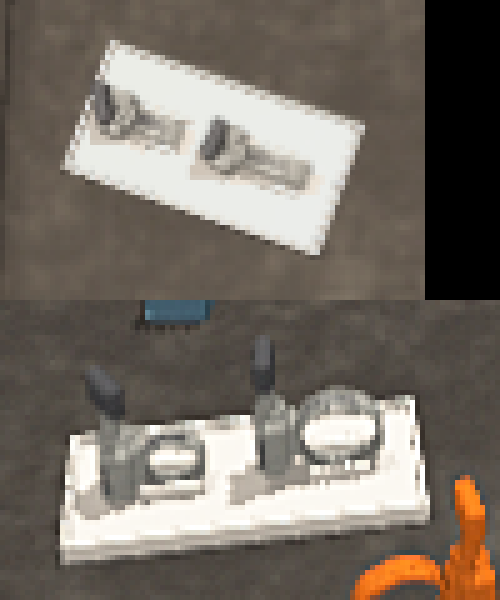

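The larger clamp is the right one in the tray: top image (200,237), scene (220,268). Its ring is clearly bigger, it is grey steel, and its key stands at about (0.4735, 0.1435). I'll look at the stub with the wrist camera on the way.

Emit:
servo_tool(motion=[[1,-0.219,-0.482,0.02,0,0,-49],[1,-0.219,-0.482,0.02,0,0,-49],[1,-0.219,-0.482,0.02,0,0,-49],[1,-0.219,-0.482,0.02,0,0,-49],[1,-0.219,-0.482,0.02,0,0,-49],[1,-0.219,-0.482,0.02,0,0,-49],[1,-0.219,-0.482,0.02,0,0,-49],[1,-0.219,-0.482,0.02,0,0,-49],[1,-0.219,-0.482,0.02,0,0,-49],[1,-0.219,-0.482,0.02,0,0,-49],[1,-0.219,-0.482,0.02,0,0,-49],[1,-0.219,-0.482,0.02,0,0,-49]])

```text
clock: 2.7
position: [0.6, -0.1923, 0.2115]
ee_rot: [0.987, -0.162, 0.0, 0.0]
ft_force: [0.1, -0.4, -0.4]
grip_width: 0.999
```

```bash
python3 - <<'E'
from h import *
o=monitor.get_obs();print(o["clock"],o["position"],R.from_quat(o["ee_rot"]).as_matrix().round(3).tolist(),o["joint_pos"].round(2))
p,d,K,k1,W=shot("wrist");cv2.imwrite("pics/w1.png",p);np.savez("w1.npz",p=p,d=d,K=K,k1=k1,W=W)
boxes("wrist",W,["nose","seat","barb","stub_collar","manifold","plate"])
E
```

```text
2.7 [ 0.60000093 -0.1923014   0.21149525] [[0.948, -0.319, -0.0], [-0.319, -0.948, -0.001], [0.0, 0.001, -1.0]] [ 0.58  0.39 -0.45  1.46  0.17  1.33 -0.2 ]
wrist nose 0.97 [ 0.622  -0.1725  0.0633]
wrist seat 0.65 [ 0.6167 -0.1672  0.062 ]
wrist barb 0.85 [ 0.6172 -0.1724  0.0643]
wrist stub_collar 0.77 [ 0.5683 -0.1661  0.0516]
wrist manifold 0.75 [ 0.6155 -0.1743  0.0611]
wrist plate 0.7 [ 0.5698 -0.1626  0.014 ]
wrist plate 0.64 [ 0.4932 -0.2275  0.0539]
```

View pics/w1.png

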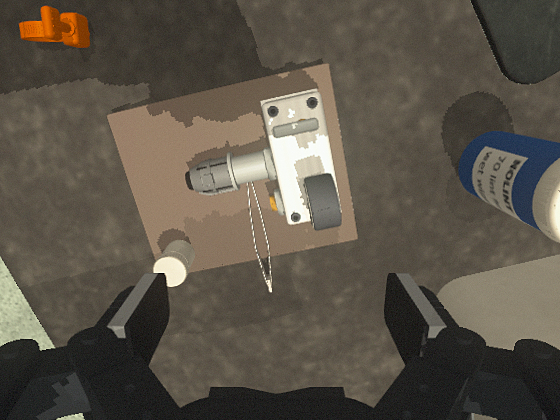

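Wrist view: the stub runs from the plug at (188,181) through the barbs at (195-228,175) and the collar at about (233,170) to the block at (265-340, 90-225). The jar is at (172,268). The forceps lie on the plate on the stub's -y side at (260,240). Next I'll fit the stub's frame.

```bash
python3 - <<'E'
from h import *
z=np.load("w1.npz");p,d,K,k1,W=[z[k] for k in("p","d","K","k1","W")];k1=float(k1);C=cloud(d,K,k1,W)
def onplane(uv,h):
    r=rays(K,k1,uv);D=np.hstack([r,np.ones((len(r),1))])@W[:3,:3].T;o=W[:3,3];return o+D*((h-o[2])/D[:,2])[:,None]
# plate by height
box=(C[...,0]>.45)&(C[...,0]<.75)&(C[...,1]>-.35)&(C[...,1]<-.05)
hh=np.histogram(C[box][:,2],bins=np.arange(-.01,.03,.002));print(hh[0])
hsv=cv2.cvtColor(p,cv2.COLOR_BGR2HSV);print(hsv[135,150],hsv[230,220],hsv[60,150])
m=(C[...,2]>.011)&box
m=cv2.morphologyEx(m.astype(np.uint8),cv2.MORPH_OPEN,np.ones((5,5)))
n,l,s,_=cv2.connectedComponentsWithStats(m);i=1+s[1:,4].argmax()
pl=C[(l==i)&(C[...,2]<.025)][:,:2].astype(np.float32);print("plate",cv2.minAreaRect(pl))
b=C[(C[...,2]>.060)&(C[...,2]<.069)&(C[...,0]>.56)&box]
r=cv2.minAreaRect(b[:,:2].astype(np.float32));print("block",r,np.median(b[:,2]))
# stub: ridge points
for q in [(262,101),(316,88),(325,64),(357,240),(108,115)]:
    print(q,onplane([q],.064 if q[0] in(262,316) else .018).round(4))
for a in np.arange(8,22,1.):pass
s=C[(C[...,2]>.042)&(C[...,2]<.06)&box&(C[...,1]>-.22)&(C[...,1]<-.13)]
c,_=s[:,:2].mean(0),0
print(len(s),s.min(0),s.max(0))
np.save("stub.npy",C[(C[...,2]>.03)&box])
cv2.imwrite("pics/crop2.png",cv2.resize(p[130:220,170:290],None,fx=6,fy=6,interpolation=2))
E
```

```text
[    0     0     0   976 35386 16332    50     0     0     0     0     0
   272 16331  9029   211   170   144   164]
[ 14  80 153] [ 15  75 139] [20 60 64]
plate ((0.563880980014801, -0.1816665530204773), (0.1652871072292328, 0.20115888118743896), 83.74490356445312)
block ((0.6262617111206055, -0.1766195297241211), (0.09948558360338211, 0.04623473808169365), 83.60034942626953) 0.06353942097133791
(262, 101) [[ 0.6108 -0.1231  0.064 ]]
(316, 88) [[ 0.6518 -0.1271  0.064 ]]
(325, 64) [[ 0.6693 -0.1119  0.018 ]]
(357, 240) [[ 0.653  -0.2754  0.018 ]]
(108, 115) [[ 0.476  -0.0903  0.018 ]]
2808 [ 0.47759601 -0.21999942  0.04200765] [ 0.65309232 -0.13703717  0.05993868]
```

View pics/crop2.png

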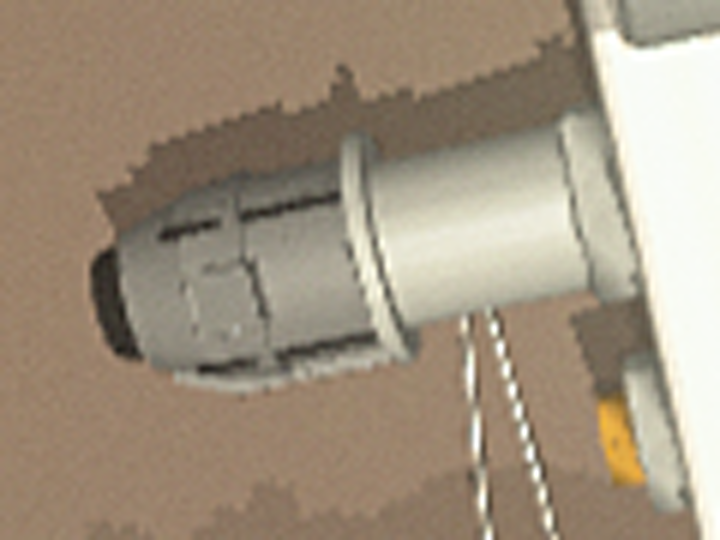

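Emit:
servo_tool(motion=[[1,-0.22,-0.255,0.05,0,0,0],[1,-0.22,-0.255,0.05,0,0,0],[1,-0.22,-0.255,0.05,0,0,0],[1,-0.22,-0.255,0.05,0,0,0],[1,-0.22,-0.255,0.05,0,0,0],[1,-0.22,-0.255,0.05,0,0,0],[0.6,-0.22,-0.255,0.05,0,0,0],[0.6,-0.22,-0.255,0.05,0,0,0],[0.6,-0.22,-0.255,0.05,0,0,0]])

```text
clock: 4.18
position: [0.4736, 0.1198, 0.1614]
ee_rot: [0.987, -0.162, 0.0, 0.0]
ft_force: [-0.3, -0.8, -0.6]
grip_width: 0.601
```

```bash
python3 - <<'E'
from h import *
z=np.load("w1.npz");K,k1,W=z["K"],float(z["k1"]),z["W"]
sx=np.array([.994,-.110,0]);sy=np.array([.110,.994,0]);S=np.array([.5589,-.1691,.038])
for n,q in [("plug",S-sx*.0325),("nose",S-sx*.0275),("collar front +y",S+sx*.0065+sy*.017),("collar front -y",S+sx*.0065-sy*.017)]: print(n,proj(K,k1,W,q).round(1))
o=monitor.get_obs();print(o["clock"],o["position"],R.from_quat(o["ee_rot"]).as_matrix().round(3).tolist(),o["joint_pos"].round(2))
p,d,K,k1,W=shot("wrist");cv2.imwrite("pics/w2.png",p);np.savez("w2.npz",p=p,d=d,K=K,k1=k1,W=W);C=cloud(d,K,k1,W)
boxes("wrist",W,["clamp","thumb_key","worm_housing","band_strap","small_clamp","clamp_tray"])
b=(C[...,0]>.38)&(C[...,0]<.6)&(C[...,1]>.05)&(C[...,1]<.26)
m=b&(C[...,2]<.03)&(p.min(2)>140);r=cv2.minAreaRect(C[m][:,:2].astype(np.float32));print("tray",r)
b2=(abs(C[...,0]-.474)<.035)&(abs(C[...,1]-.143)<.03)
k=C[b2&(C[...,2]>.058)&(C[...,2]<.08)];print("key",cv2.minAreaRect(k[:,:2].astype(np.float32)),k.mean(0),k[:,2].max())
v=(p*1).copy();cv2.imwrite("pics/crop3.png",cv2.resize(p,(800,600)))
E
```

```text
plug [187.7 180.6]
nose [193.2 179.4]
collar front +y [226.2 151.8]
collar front -y [236.  189.8]
4.175 [0.4735548  0.11983838 0.16139987] [[0.948, -0.319, 0.0], [-0.319, -0.948, -0.0], [0.0, 0.0, -1.0]] [ 0.29  0.14 -0.67  1.87  0.09  1.16 -0.74]
wrist clamp 0.88 [0.4711 0.1447 0.0395]
wrist clamp 0.81 [ 0.4691 -0.0057  0.0278]
wrist clamp 0.63 [0.3576 0.1215 0.0302]
wrist thumb_key 0.84 [ 0.4797 -0.0098  0.061 ]
wrist thumb_key 0.76 [0.4762 0.1491 0.0699]
wrist thumb_key 0.72 [0.3495 0.1079 0.0607]
wrist worm_housing 0.92 [0.3536 0.1179 0.0323]
wrist worm_housing 0.81 [ 0.4693 -0.0116  0.0307]
wrist worm_housing 0.69 [0.4738 0.1455 0.0378]
wrist band_strap 0.91 [0.47   0.1462 0.0408]
wrist band_strap 0.78 [0.3594 0.1195 0.0322]
wrist band_strap 0.6 [ 0.472  -0.0068  0.0285]
wrist small_clamp 0.87 [0.4894 0.2036 0.0315]
wrist clamp_tray 0.97 [0.4815 0.1662 0.0014]
tray ((0.4774499833583832, 0.15837283432483673), (0.1496749073266983, 0.0768226683139801), 71.22457885742188)
key ((0.4734490215778351, 0.1469692438840866), (0.008874500170350075, 0.022582128643989563), 69.22077941894531) [0.47363715 0.14791337 0.06736454] 0.07071034472400672
```

View pics/crop3.png

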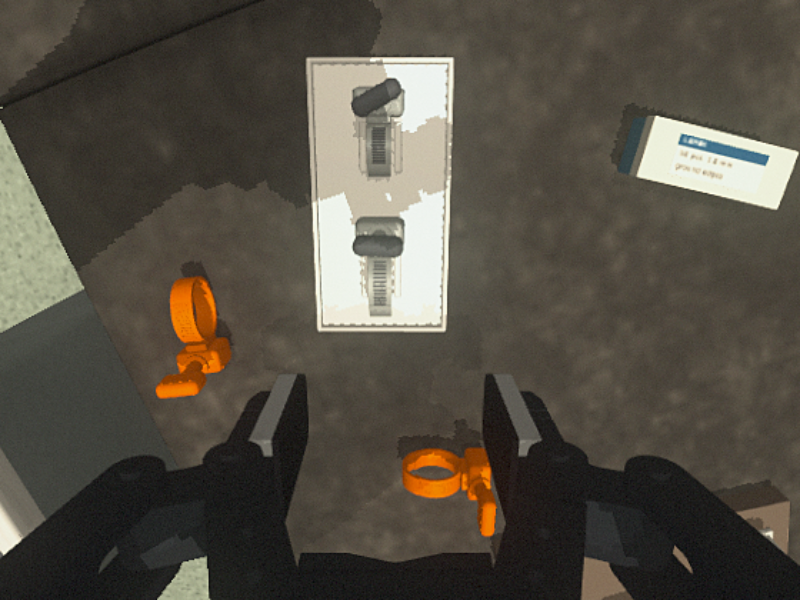

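The wrist view shows the large clamp at (378,265) of 800x600, with its key at (378,244), and the small clamp above it at (378,130). The tool is square to the tray. The stub frame projected into the earlier picture agrees to 1-2 px. Going down to pinch the housing.

Emit:
servo_tool(motion=[[0.42,-0.009,-0.028,0.02,0,0,0],[0.42,-0.009,-0.028,0.06,0,0,0],[0.42,-0.009,-0.028,0.1,0,0,0],[0.42,-0.009,-0.028,0.13,0,0,0],[0.42,-0.009,-0.028,0.145,0,0,0],[0.42,-0.009,-0.028,0.152,0,0,0],[0.42,-0.009,-0.028,0.152,0,0,0],[0.1,-0.009,-0.028,0.152,0,0,0],[0.1,-0.009,-0.028,0.152,0,0,0],[0.1,-0.009,-0.028,0.152,0,0,0],[0.1,-0.009,-0.028,0.152,0,0,0]], grip_force=50)

```text
clock: 5.9
position: [0.4741, 0.1507, 0.0103]
ee_rot: [0.987, -0.161, 0.001, -0.0]
ft_force: [-0.8, -0.7, 7.2]
grip_width: 0.284
```

Emit:
servo_tool(motion=[[0.1,0,0,-0.01,0,0,0],[0.1,0,0,-0.03,0,0,0],[0.1,0,0,-0.07,0,0,0],[0.1,0,0,-0.11,0,0,0],[0.1,0,0,-0.13,0,0,0],[0.1,0,0,-0.13,0,0,0],[0.1,0,0,-0.13,0,0,0]])

```text
clock: 6.78
position: [0.4728, 0.1502, 0.1386]
ee_rot: [0.987, -0.161, -0.0, 0.0]
ft_force: [0.1, 0.1, -1.5]
grip_width: 0.282
```

```bash
python3 - <<'E'
from h import *
o=monitor.get_obs();print(o["clock"],o["position"],o["grip_width"],o["ft_force"],o["torque"],o["joint_pos"].round(2))
T=T_of(o)
p,d,K,k1,W=shot("wrist");cv2.imwrite("pics/w3.png",p);C=cloud(d,K,k1,W)
Q=(C-T[:3,3])@T[:3,:3]   # tool coords
np.savez("w3.npz",p=p,d=d,Q=Q)
for t in ["clamp","thumb_key","worm_housing"]:
    for b in models.boxes_of("wrist",t)[:3]:
        q=W[:3,:3]@np.array(b["point"])+W[:3,3];print(t,b["confidence"],((q-T[:3,3])@T[:3,:3]).round(4))
z=np.load("w1.npz");r=rays(z["K"],float(z["k1"]),[(172,268)]);W1=z["W"];D=W1[:3,:3]@np.r_[r[0],1];print("jar",W1[:3,3]+D*((.058-W1[2,3])/D[2]))
cv2.imwrite("pics/crop4.png",cv2.resize(p[150:400,130:430],None,fx=2.4,fy=2.4))
E
```

```text
6.775 [0.47282911 0.15015342 0.13860314] 0.28237240901127747 [ 0.0545653   0.13253403 -1.49268617] [-0.01683576  0.00529678  0.02221652] [ 0.25  0.19 -0.7   1.88  0.14  1.12 -0.83]
clamp 0.8 [-0.1007  0.0616  0.1055]
clamp 0.64 [ 0.0019  0.001  -0.0335]
thumb_key 0.83 [-0.1045  0.0797  0.0866]
thumb_key 0.68 [-0.0013  0.002  -0.0511]
worm_housing 0.91 [-0.103   0.0632  0.107 ]
worm_housing 0.69 [-0.0007  0.003  -0.032 ]
worm_housing 0.49 [0.0347 0.1542 0.1356]
jar [ 0.48915915 -0.23073119  0.058     ]
```

View pics/crop4.png

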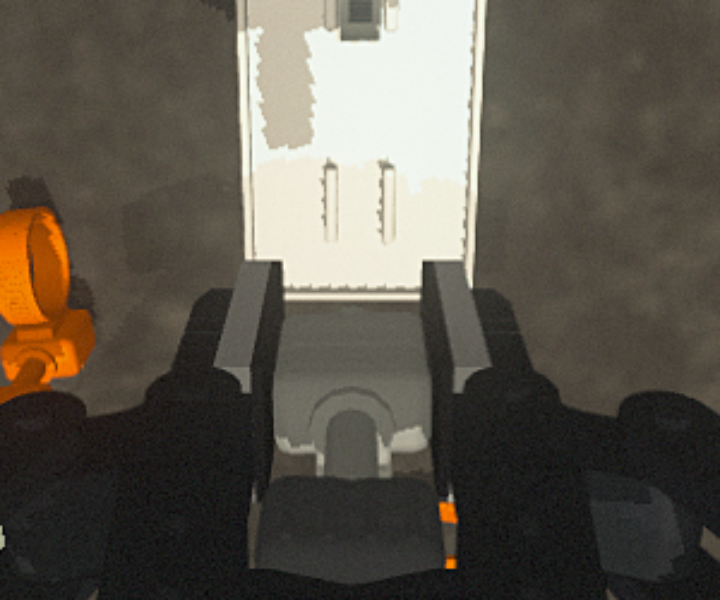

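The clamp is held: housing between the fingers, key wing standing between them. I'll measure where it sits in the tool frame.

```bash
python3 - <<'E'
from h import *
Q=np.load("w3.npz")["Q"];u=130+352/2.4
for v in range(258,400,5):
    print(v,(Q[v,int(u)-12:int(u)+13:4].mean(0)*1000).round(1),(Q[v,int(u)-20]*1000).round(1),(Q[v,int(u)+20]*1000).round(1))
E
```

```text
258 [ -1.5  52.3 132.9] [-17.6  52.1 132.6] [ 14.5  51.9 132.1]
263 [ -1.5  56.6 132.8] [-17.7  56.4 132.3] [ 14.6  56.5 132.4]
268 [ -1.5  61.2 132.9] [-17.8  61.1 132.8] [ 14.7  61.7 134. ]
273 [ -1.6  63.8 129.3] [-17.7  64.1 129.9] [ 14.5  63.9 129.4]
278 [ -1.7  52.9 100.4] [-18.3  72.9 138. ] [ 15.1  72.9 138. ]
283 [-1.1 -2.5 -8. ] [-9.2 -1.9 -6.9] [ 6.9 -2.8 -8.5]
288 [ -1.1  -2.5 -12. ] [ -9.   -2.2 -11.5] [  6.7  -2.9 -12.7]
293 [ -1.1  -2.6 -16.1] [ -8.8  -2.4 -15.7] [  6.5  -2.6 -16. ]
298 [ -1.1  -2.5 -19.5] [ -8.6  -2.6 -19.6] [  6.3  -2.7 -19.7]
303 [ -1.1  -2.4 -22.7] [ -8.4  -2.5 -23. ] [  6.2  -2.8 -23.4]
308 [ -1.1  -2.1 -25.6] [ -8.3  -2.  -25.5] [  6.   -2.2 -25.8]
313 [ -1.1  -1.4 -27.7] [ -8.3  -0.1 -25.7] [  6.1  -0.  -25.6]
318 [ -1.1   0.  -28.6] [ -8.2   1.1 -27. ] [  6.    0.8 -27.5]
323 [ -1.1   1.3 -29.8] [ -8.3   3.7 -26.3] [  6.1   3.7 -26.4]
328 [ -1.1   2.2 -31.5] [ -8.3   5.5 -26.8] [  6.1   5.6 -26.6]
333 [ -1.1   2.8 -33.5] [ -8.4   7.5 -26.9] [  6.2   7.7 -26.6]
338 [ -1.1   3.4 -35.3] [-19.4 132.6 138.3] [ 16.1 133.4 139.3]
343 [ -1.1   5.  -35.9] [-19.6 138.8 139.4] [ 16.2 138.8 139.4]
348 [ -1.    3.1 -41. ] [ -7.3   0.5 -44.2] [ 16.3 143.6 138.6]
353 [ -0.8 -11.  -61. ] [ -7.2   0.1 -47.1] [  5.1   0.2 -47. ]
358 [ -1.   -0.  -49.6] [ -7.   -0.1 -49.7] [  5.    0.5 -49. ]
363 [ -1.    0.2 -51.4] [ -6.9   0.3 -51.4] [  4.9   0.3 -51.3]
368 [ -1.    0.1 -53.6] [ -6.8  -0.1 -53.9] [  4.8   0.5 -53.2]
373 [ -1.    0.3 -55.5] [ -6.7   0.1 -55.7] [  4.7   0.1 -55.7]
378 [ -1.    0.6 -57.2] [ -6.7   0.7 -57. ] [  4.6   1.  -56.7]
383 [ -1.    1.7 -57.9] [ -6.6   1.1 -58.5] [  4.6   1.4 -58.2]
388 [ -1.    2.8 -58.6] [ -6.6   3.  -58.4] [  4.5   2.2 -59.2]
393 [ -1.   -8.2 -71.8] [ -5.5 -10.7 -74.4] [  3.6 -10.9 -74.7]
398 [ -0.9 -19.6 -85. ] [ -5.4 -10.8 -76. ] [  3.6  -9.7 -74.9]
```

Emit:
servo_tool(motion=[[0.1,0.031,0.064,0,0,0,-3],[0.1,0.062,0.128,0,0,0,-6],[0.1,0.092,0.192,0,0,0,-9],[0.1,0.115,0.24,0,0,0,-12.2],[0.1,0.1228,0.2565,0.03,0,0,-12.2],[0.1,0.1228,0.2565,0.07,0,0,-12.2],[0.1,0.1228,0.2565,0.1,0,0,-12.2],[0.1,0.1228,0.2565,0.113,0,0,-12.2],[0.1,0.1228,0.2565,0.113,0,0,-12.2],[0.1,0.1228,0.2565,0.113,0,0,-12.2]])

```text
clock: 8.22
position: [0.5093, -0.1319, 0.0275]
ee_rot: [0.998, -0.055, 0.001, 0.0]
ft_force: [0.6, -1.5, -0.6]
grip_width: 0.279
```

```bash
python3 - <<'E'
from h import *
o=monitor.get_obs();T=T_of(o);print(o["clock"],o["position"],o["grip_width"],o["ft_force"],o["torque"],o["joint_pos"].round(2),T[:3,:3].round(4).tolist())
sx=np.array([.994,-.110,0]);sy=np.array([.110,.994,0]);S=np.array([.5589,-.1691,.038])
D=T[:3,3]-S;print("TCP in seat mm",np.array([D@sx,D@sy,D[2]])*1000)
p,d,K,k1,W=shot("wrist");C=cloud(d,K,k1,W);np.savez("w4.npz",p=p,d=d,K=K,k1=k1,W=W)
q,_,K2,k2,W2=shot("scene")
a=cv2.resize(p[60:420,130:430],None,fx=1.6,fy=1.6)
uv=proj(K2,k2,W2,S);u,v=uv.astype(int);b=cv2.resize(q[v-30:v+30,u-40:u+40],(480,360),interpolation=2)
c=np.zeros((576,800,3),np.uint8);c[:,:480]=a[:576,:480];c[:240,480:]=cv2.resize(b,(320,240));cv2.imwrite("pics/c5.png",c)
for n,X in [("nose",S-sx*.0275),("col+",S+sx*.0065+sy*.017),("col-",S+sx*.0065-sy*.017),("plug",S-sx*.0325)]: print(n,((proj(K,k1,W,X)-[130,60])*1.6).round(1))
E
```

```text
8.225 [ 0.50930077 -0.13185182  0.0274778 ] 0.2791149466818116 [ 0.62924777 -1.51711842 -0.60449867] [-0.03965708  0.03817066  0.00884121] [ 0.58  0.38 -0.48  1.91  0.22  0.91 -0.11] [[0.994, -0.1094, 0.0017], [-0.1094, -0.994, -0.0006], [0.0018, 0.0004, -1.0]]
TCP in seat mm [-53.39893029  31.56877224 -10.52220235]
nose [334.9 475.6]
col+ [469.4 419.8]
col- [453.3 524.2]
plug [316.1 475.7]
```

View pics/c5.png

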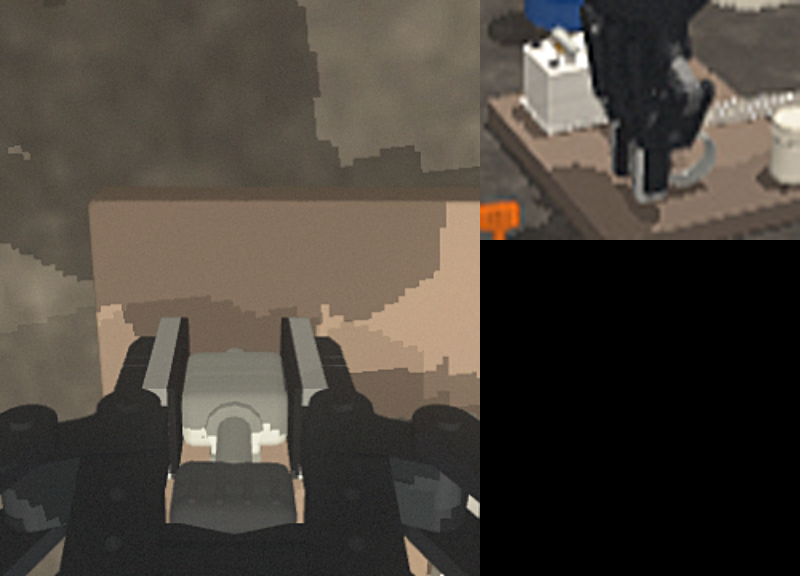

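Emit:
servo_tool(motion=[[0.1,0,0.0005,0.0019,0,0,0],[0.1,0.004,0.0005,0.0019,0,0,0],[0.1,0.009,0.0005,0.0019,0,0,0],[0.1,0.014,0.0005,0.0019,0,0,0],[0.1,0.018,0.0005,0.0019,0,0,0],[0.1,0.021,0.0005,0.0019,0,0,0],[0.1,0.021,0.0005,0.0019,0,0,0]], grip_force=60)

```text
clock: 9.2
position: [0.5294, -0.1345, 0.0244]
ee_rot: [0.998, -0.055, 0.0, -0.0]
ft_force: [0.3, -0.0, -1.5]
grip_width: 0.277
```

```bash
cat >> h.py <<'E'
SX=np.array([.994,-.110,0]);SY=np.array([.110,.994,0]);S=np.array([.5589,-.1691,.038])
def st():
    o=monitor.get_obs();D=np.array(o["position"])-S;f=o["ft_force"]
    print("t",o["clock"],"clamp in seat mm",(1000*np.array([D@SX,D@SY-.0311,D[2]+.0124])).round(2),"F seat",np.round([f@SX,f@SY,f[2]],1),"M",np.round(o["torque"],3),"grip",round(o["grip_width"],3),"rot",R.from_quat(o["ee_rot"]).as_matrix()[:,0].round(4),"j7",o["joint_pos"][6].round(2))
E
python3 -c "from h import *;st()"
```

```text
t 9.2 clamp in seat mm [-3.315e+01  1.000e-02 -1.240e+00] F seat [ 0.3  0.  -1.5] M [ 0.006 -0.032 -0.036] grip 0.277 rot [ 0.994  -0.1096  0.    ] j7 -0.12
```

Emit:
servo_tool(motion=[[0.1,0,0,-0.0012,0,0,0],[0.1,0.003,0,-0.0012,0,0,0],[0.1,0.006,0,-0.0012,0,0,0],[0.1,0.009,0,-0.0012,0,0,0],[0.1,0.009,0,-0.0012,0,0,0]])

```text
clock: 9.82
position: [0.5384, -0.1355, 0.0256]
ee_rot: [0.998, -0.055, 0.0, -0.0]
ft_force: [-0.2, 0.4, -1.0]
grip_width: 0.28
```

```bash
python3 -c "from h import *;st()"
```

```text
t 9.825 clamp in seat mm [-2.404e+01  1.000e-02 -1.000e-02] F seat [-0.3  0.4 -1. ] M [0.033 0.02  0.015] grip 0.28 rot [ 9.940e-01 -1.096e-01  1.000e-04] j7 -0.12
```

Emit:
servo_tool(motion=[[0.1,0.0015,0,0,0,0,0],[0.1,0.003,0,0,0,0,0],[0.1,0.0045,0,0,0,0,0],[0.1,0.006,0,0,0,0,0],[0.1,0.006,0,0,0,0,0]])

```text
clock: 10.45
position: [0.544, -0.1362, 0.0254]
ee_rot: [0.998, -0.055, -0.0, -0.0]
ft_force: [0.2, -0.3, -2.2]
grip_width: 0.28
```

```bash
python3 -c "from h import *;st()"
```

```text
t 10.45 clamp in seat mm [-18.41  -0.05  -0.17] F seat [ 0.3 -0.3 -2.2] M [ 0.026  0.142 -0.024] grip 0.28 rot [ 9.940e-01 -1.097e-01 -4.000e-04] j7 -0.13
```

Emit:
servo_tool(motion=[[0.1,0.0015,0,0,0,0,0],[0.1,0.003,0,0,0,0,0],[0.1,0.0045,0,0,0,0,0],[0.1,0.006,0,0,0,0,0],[0.1,0.006,0,0,0,0,0]])

```text
clock: 11.08
position: [0.549, -0.1368, 0.025]
ee_rot: [0.998, -0.055, -0.001, -0.0]
ft_force: [-6.0, -0.1, -2.6]
grip_width: 0.278
```

```bash
python3 -c "from h import *;st()"
```

```text
t 11.075 clamp in seat mm [-13.41  -0.08  -0.6 ] F seat [-6.  -0.8 -2.6] M [ 0.169  1.25  -0.174] grip 0.278 rot [ 0.9939 -0.1099 -0.0026] j7 -0.13
```

Emit:
servo_tool(motion=[[0.1,0.001,0,-0.0003,0,0,0],[0.1,0.002,0,-0.0003,0,0,0],[0.1,0.003,0,-0.0003,0,0,0],[0.1,0.004,0,-0.0003,0,0,0],[0.1,0.004,0,-0.0003,0,0,0]])

```text
clock: 11.7
position: [0.5541, -0.1373, 0.0257]
ee_rot: [0.998, -0.055, 0.0, -0.0]
ft_force: [-2.6, -0.6, -7.9]
grip_width: 0.279
```

```bash
python3 -c "from h import *;st()"
```

```text
t 11.7 clamp in seat mm [-8.24 -0.03  0.13] F seat [-2.5 -0.9 -7.9] M [ 0.255  0.671 -0.106] grip 0.279 rot [ 0.994  -0.1096  0.    ] j7 -0.13
```

Emit:
servo_tool(motion=[[0.1,0.001,0,0.0003,0,0,0],[0.1,0.002,0,0.0004,0,0,0],[0.1,0.003,0,0.0004,0,0,0],[0.1,0.004,0,0.0004,0,0,0],[0.1,0.004,0,0.0004,0,0,0]])

```text
clock: 12.32
position: [0.5585, -0.1378, 0.0256]
ee_rot: [0.998, -0.055, 0.0, 0.0]
ft_force: [-1.9, -0.3, -5.7]
grip_width: 0.284
```

```bash
python3 -c "from h import *;st()"
```

```text
t 12.325 clamp in seat mm [-3.88 -0.03  0.04] F seat [-1.8 -0.5 -5.7] M [ 0.163  0.5   -0.083] grip 0.284 rot [ 9.940e-01 -1.096e-01  8.000e-04] j7 -0.13
```

Emit:
servo_tool(motion=[[0.1,0.0006,0,0,0,0,0],[0.1,0.0012,0,0,0,0,0],[0.1,0.0018,0,0,0,0,0],[0.1,0.0024,0,0,0,0,0],[0.1,0.0024,0,0,0,0,0]])

```text
clock: 12.95
position: [0.5619, -0.1382, 0.0264]
ee_rot: [0.998, -0.055, 0.002, 0.0]
ft_force: [1.5, -0.5, -2.7]
grip_width: 0.279
```

```bash
python3 -c "from h import *;st()"
```

```text
t 12.95 clamp in seat mm [-0.4  -0.04  0.81] F seat [ 1.5 -0.4 -2.7] M [ 0.019 -0.221  0.03 ] grip 0.279 rot [ 0.994  -0.1094  0.0031] j7 -0.13
```

Emit:
servo_tool(motion=[[0.1,0.0004,0,0.0004,0,0,0],[0.1,0.0008,0,0.0004,0,0,0],[0.1,0.0008,0,0.0004,0,0,0]])

```text
clock: 13.32
position: [0.5615, -0.1382, 0.0253]
ee_rot: [0.998, -0.055, 0.0, 0.0]
ft_force: [-0.4, -0.5, -1.1]
grip_width: 0.279
```

```bash
python3 -c "from h import *;st()"
```

```text
t 13.325 clamp in seat mm [-0.81 -0.06 -0.26] F seat [-0.3 -0.6 -1.1] M [ 0.076 -0.01  -0.016] grip 0.279 rot [ 9.940e-01 -1.096e-01  6.000e-04] j7 -0.13
```

Emit:
servo_tool(motion=[[0.1,0.0004,0,-0.0002,0,0,0],[0.1,0.0008,0,-0.0002,0,0,0],[0.1,0.0012,0,-0.0002,0,0,0],[0.1,0.0012,0,-0.0002,0,0,0]])

```text
clock: 13.82
position: [0.5625, -0.1383, 0.0253]
ee_rot: [0.998, -0.055, 0.0, 0.0]
ft_force: [0.6, 0.3, -0.6]
grip_width: 0.277
```

```bash
python3 -c "from h import *;st()"
```

```text
t 13.825 clamp in seat mm [ 0.17 -0.06 -0.29] F seat [ 0.6  0.3 -0.6] M [ 0.049 -0.028  0.029] grip 0.277 rot [ 9.940e-01 -1.096e-01  1.000e-04] j7 -0.13
```

Emit:
servo_tool(motion=[[0.1,0.0004,0,0,0,0,0],[0.1,0.0008,0,0,0,0,0],[0.1,0.0012,0,0,0,0,0],[0.1,0.0012,0,0,0,0,0]])

```text
clock: 14.32
position: [0.5634, -0.1383, 0.0252]
ee_rot: [0.998, -0.055, -0.0, 0.0]
ft_force: [-1.1, -0.1, -0.5]
grip_width: 0.276
```

```bash
python3 -c "from h import *;st()"
```

```text
t 14.325 clamp in seat mm [ 1.06 -0.02 -0.39] F seat [-1.1 -0.3 -0.5] M [ 0.055  0.357 -0.083] grip 0.276 rot [ 9.940e-01 -1.097e-01 -6.000e-04] j7 -0.13
```

Emit:
servo_tool(motion=[[0.1,0.0004,0,0,0,0,0],[0.1,0.0007,0,0,0,0,0],[0.1,0.0007,0,0,0,0,0]])

```text
clock: 14.7
position: [0.5636, -0.1384, 0.025]
ee_rot: [0.998, -0.055, -0.001, -0.0]
ft_force: [-4.9, 0.8, 0.8]
grip_width: 0.276
```

```bash
python3 -c "from h import *;st()"
```

```text
t 14.7 clamp in seat mm [ 1.25 -0.03 -0.59] F seat [-4.9  0.3  0.8] M [ 0.233  1.099 -0.211] grip 0.276 rot [ 0.994  -0.1098 -0.0016] j7 -0.13
```

Collar felt: about 5 N at an estimated +1.2 mm (nominal +0.5). I'll back off 1 mm, release, rise and look.

Emit:
servo_tool(motion=[[0.1,-0.001,0,0.0002,0,0,0],[0.1,-0.001,0,0.0002,0,0,0],[0.42,-0.001,0,0.0002,0,0,0],[0.42,-0.001,0,0.0002,0,0,0],[0.42,-0.001,0,0.0002,0,0,0],[0.42,-0.001,0,-0.03,0,0,0],[0.42,-0.001,0,-0.07,0,0,0],[0.42,-0.001,0,-0.105,0,0,0],[0.42,-0.001,0,-0.105,0,0,0],[0.42,-0.001,0,-0.105,0,0,0]])

```text
clock: 15.95
position: [0.5632, -0.1384, 0.1299]
ee_rot: [0.998, -0.055, -0.0, 0.0]
ft_force: [0.3, -0.0, -0.4]
grip_width: 0.418
```

```bash
python3 - <<'E'
from h import *
st();p,d,K,k1,W=shot("wrist");C=cloud(d,K,k1,W)
Q=C-S;Q=np.stack([Q@SX,Q@SY,Q[...,2]],-1)*1000
np.savez("w5.npz",p=p,Q=Q,K=K,k1=k1,W=W)
b=(abs(Q[...,0])<25)&(abs(Q[...,1]-27)<22)
k=b&(Q[...,2]>41)&(Q[...,2]<55);print("key top rect (seat mm)",k.sum(),cv2.minAreaRect(Q[k][:,:2].astype(np.float32)),np.percentile(Q[k][:,2],[5,50,95]))
k=b&(Q[...,2]>26)&(Q[...,2]<55)&(abs(Q[...,1]-27)<14);print(cv2.minAreaRect(Q[k][:,:2].astype(np.float32)))
k=b&(Q[...,2]>8)&(Q[...,2]<18);print("housing top",k.sum(),cv2.minAreaRect(Q[k][:,:2].astype(np.float32)),np.median(Q[k][:,2]))
u,v=proj(K,k1,W,S+SY*.02+[0,0,.02]).astype(int);print(u,v)
c=p[max(0,v-110):v+110,max(0,u-140):u+140];cv2.imwrite("pics/c6.png",cv2.resize(c,None,fx=2.7,fy=2.7))
E
```

```text
t 15.95 clamp in seat mm [ 9.1000e-01 -7.0000e-02  1.0431e+02] F seat [ 0.3  0.  -0.4] M [-0.072 -0.057  0.005] grip 0.418 rot [ 0.994  -0.1097 -0.    ] j7 -0.08
key top rect (seat mm) 459 ((0.3050422668457031, 28.23640251159668), (8.449090003967285, 22.196086883544922), 89.00464630126953) [41.29851233 42.58569398 43.79905438]
((0.3605966567993164, 28.221080780029297), (8.903349876403809, 22.778213500976562), 87.53096771240234)
housing top 1239 ((-0.04088401794433594, 19.68574333190918), (49.13594055175781, 29.351858139038086), 0.03541044145822525) 11.128561241968628
276 239
```

View pics/c6.png

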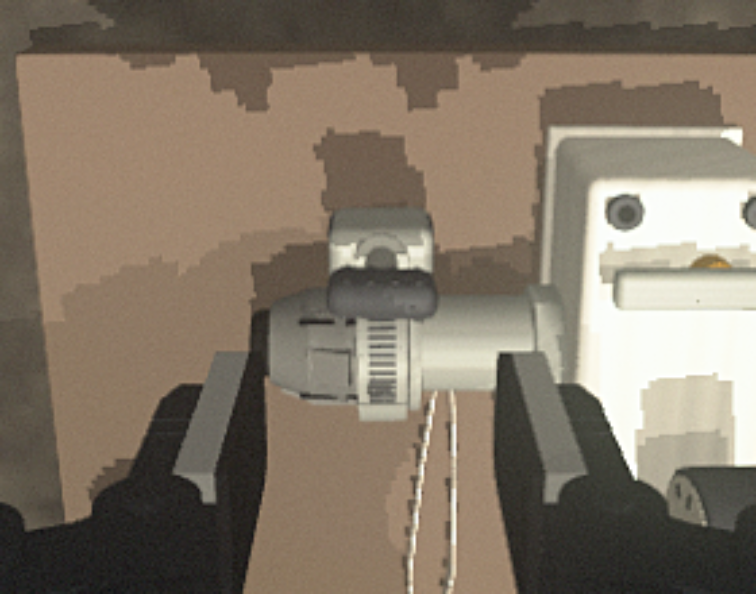

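The band sits in the groove against the collar. The key is at seat (0.35, 28.2) mm with its wing along the stub. I'll turn the jaws 90° and go down on it.

Emit:
servo_tool(motion=[[0.3,-0.0006,0.0028,0,0,0,-10],[0.3,-0.0006,0.0028,0,0,0,-20],[0.3,-0.0006,0.0028,0,0,0,-30],[0.3,-0.0006,0.0028,0,0,0,-40],[0.3,-0.0006,0.0028,0,0,0,-50],[0.3,-0.0006,0.0028,0,0,0,-60],[0.3,-0.0006,0.0028,0,0,0,-70],[0.3,-0.0006,0.0028,0,0,0,-80],[0.3,-0.0006,0.0028,0,0,0,-90],[0.3,-0.0006,0.0028,0,0,0,-90],[0.3,-0.0006,0.0028,0,0,0,-90]], grip_force=30)

```text
clock: 17.38
position: [0.5622, -0.141, 0.1297]
ee_rot: [0.746, 0.666, -0.0, -0.0]
ft_force: [0.1, 0.2, 0.1]
grip_width: 0.302
```

```bash
python3 -c "from h import *;st()"
```

```text
t 17.375 clamp in seat mm [  0.16  -2.84 104.12] F seat [0.  0.2 0.1] M [0.    0.012 0.033] grip 0.302 rot [1.136e-01 9.935e-01 3.000e-04] j7 1.41
```

Emit:
servo_tool(motion=[[0.3,0,0,0.02,0,0,0],[0.3,0,0,0.045,0,0,0],[0.3,0,0,0.06,0,0,0],[0.3,0,0,0.07,0,0,0],[0.3,0,0,0.07,0,0,0],[0.0,0,0,0.07,0,0,0],[0.0,0,0,0.07,0,0,0],[0.0,0,0,0.07,0,0,0],[0.0,0,0,0.07,0,0,0]], grip_force=30)

```text
clock: 18.5
position: [0.5628, -0.1413, 0.061]
ee_rot: [0.745, 0.667, 0.0, 0.001]
ft_force: [-1.3, -0.0, 5.5]
grip_width: 0.084
```

```bash
python3 -c "from h import *;st()"
```

```text
t 18.5 clamp in seat mm [ 0.8  -3.   35.36] F seat [-1.3 -0.2  5.5] M [-0.236  0.442 -0.015] grip 0.084 rot [ 1.098e-01  9.940e-01 -5.000e-04] j7 1.37
```

Emit:
servo_tool(motion=[[0.0,0,0,-0.001,0,0,5],[0.0,0,0,-0.001,0,0,10],[0.0,0,0,-0.001,0,0,15],[0.0,0,0,-0.001,0,0,20],[0.0,0,0,-0.001,0,0,20],[0.0,0,0,-0.001,0,0,20]])

```text
clock: 19.25
position: [0.563, -0.1413, 0.0617]
ee_rot: [0.849, 0.529, 0.0, 0.001]
ft_force: [2.6, -2.3, 1.3]
grip_width: 0.087
```

```bash
python3 -c "from h import *;st()"
```

```text
t 19.25 clamp in seat mm [ 1.02 -3.01 36.08] F seat [ 2.8 -2.   1.3] M [-0.524 -0.672  0.071] grip 0.087 rot [4.412e-01 8.974e-01 1.000e-04] j7 1.05
```

Emit:
servo_tool(motion=[[0.0,0,0,0,0,0,5],[0.0,0,0,0,0,0,10],[0.0,0,0,0,0,0,15],[0.0,0,0,0,0,0,15],[0.0,0,0,0,0,0,15]])

```text
clock: 19.88
position: [0.5627, -0.1413, 0.0615]
ee_rot: [0.911, 0.413, 0.0, 0.0]
ft_force: [3.3, -2.5, 3.6]
grip_width: 0.087
```

```bash
python3 -c "from h import *;st()"
```

```text
t 19.875 clamp in seat mm [ 0.69 -3.01 35.94] F seat [ 3.6 -2.2  3.6] M [-0.616 -0.595  0.058] grip 0.087 rot [6.581e-01 7.530e-01 1.000e-04] j7 0.81
```

Emit:
servo_tool(motion=[[0.0,0,0,-0.0003,0,0,5],[0.0,0,0,-0.0003,0,0,10],[0.0,0,0,-0.0003,0,0,15],[0.0,0,0,-0.0003,0,0,15],[0.0,0,0,-0.0003,0,0,15]])

```text
clock: 20.5
position: [0.5623, -0.1416, 0.0616]
ee_rot: [0.957, 0.291, -0.0, 0.0]
ft_force: [3.4, -4.3, 2.3]
grip_width: 0.084
```

```bash
python3 -c "from h import *;st()"
```

```text
t 20.5 clamp in seat mm [ 0.4  -3.35 35.98] F seat [ 3.8 -3.9  2.3] M [-1.162 -0.587  0.072] grip 0.084 rot [ 8.310e-01  5.563e-01 -3.000e-04] j7 0.56
```

Emit:
servo_tool(motion=[[0.0,0,0.0003,-0.0002,0,0,4],[0.0,0,0.0005,-0.0002,0,0,8],[0.0,0,0.0005,-0.0002,0,0,8],[0.0,0,0.0005,-0.0002,0,0,8]])

```text
clock: 21.0
position: [0.5626, -0.1418, 0.0617]
ee_rot: [0.975, 0.223, -0.0, 0.0]
ft_force: [2.6, -5.3, 1.5]
grip_width: 0.082
```

```bash
python3 -c "from h import *;st()"
```

```text
t 21.0 clamp in seat mm [ 0.63 -3.56 36.13] F seat [ 3.1 -4.9  1.5] M [-1.207 -0.458  0.113] grip 0.082 rot [ 9.005e-01  4.349e-01 -4.000e-04] j7 0.43
```

Emit:
servo_tool(motion=[[0.0,0,0.0006,0,0,0,2],[0.0,0,0.0006,0,0,0,4],[0.0,0,0.0006,0,0,0,4],[0.0,0,0.0006,0,0,0,4]])

```text
clock: 21.5
position: [0.5628, -0.1421, 0.0618]
ee_rot: [0.982, 0.188, -0.0, 0.0]
ft_force: [1.2, -3.5, 1.6]
grip_width: 0.086
```

```bash
python3 -c "from h import *;st()"
```

```text
t 21.5 clamp in seat mm [ 0.95 -3.81 36.17] F seat [ 1.6 -3.4  1.6] M [-1.115 -0.437  0.064] grip 0.086 rot [ 9.292e-01  3.696e-01 -2.000e-04] j7 0.37
```

Emit:
servo_tool(motion=[[0.0,0,0.0004,0,0,0,4],[0.0,0,0.0004,0,0,0,8],[0.0,0,0.0004,0,0,0,8],[0.0,0,0.0004,0,0,0,8],[0.0,0,0.0004,0,0,0,8]])

```text
clock: 22.12
position: [0.563, -0.1424, 0.0618]
ee_rot: [0.993, 0.119, -0.0, 0.0]
ft_force: [1.4, -4.5, 1.1]
grip_width: 0.088
```

```bash
python3 -c "from h import *;st()"
```

```text
t 22.125 clamp in seat mm [ 1.13 -4.13 36.19] F seat [ 1.9 -4.3  1.1] M [-1.208 -0.24   0.036] grip 0.088 rot [ 9.714e-01  2.373e-01 -2.000e-04] j7 0.24
```

Emit:
servo_tool(motion=[[0.0,0,0.0005,0,0,0,4],[0.0,0,0.0005,0,0,0,8],[0.0,0,0.0005,0,0,0,8],[0.0,0,0.0005,0,0,0,8]])

```text
clock: 22.62
position: [0.5632, -0.1428, 0.0618]
ee_rot: [0.999, 0.051, -0.0, -0.0]
ft_force: [0.7, -4.8, 2.9]
grip_width: 0.084
```

```bash
python3 -c "from h import *;st()"
```

```text
t 22.625 clamp in seat mm [ 1.34 -4.49 36.19] F seat [ 1.2 -4.7  2.9] M [-1.045 -0.244  0.08 ] grip 0.084 rot [ 9.949e-01  1.011e-01 -1.000e-04] j7 0.11
```

Emit:
servo_tool(motion=[[0.0,0,0.0005,0,0,0,3],[0.0,0,0.0005,0,0,0,6],[0.0,0,0.0005,0,0,0,6],[0.0,0,0.0005,0,0,0,6]])

```text
clock: 23.12
position: [0.5633, -0.1431, 0.0619]
ee_rot: [1.0, -0.002, 0.0, -0.0]
ft_force: [1.6, -3.0, 2.7]
grip_width: 0.085
```

```bash
python3 -c "from h import *;st()"
```

```text
t 23.125 clamp in seat mm [ 1.56 -4.82 36.27] F seat [ 1.9 -2.8  2.7] M [-0.883 -0.31   0.018] grip 0.085 rot [ 1.0e+00 -3.3e-03  1.0e-04] j7 0.01
```

Emit:
servo_tool(motion=[[0.0,0,0.0003,0,0,0,4],[0.0,0,0.0003,0,0,0,8],[0.0,0,0.0003,0,0,0,8],[0.0,0,0.0003,0,0,0,8]])

```text
clock: 23.62
position: [0.5633, -0.1435, 0.0619]
ee_rot: [0.997, -0.071, 0.0, -0.0]
ft_force: [0.7, -1.6, 4.7]
grip_width: 0.085
```

```bash
python3 -c "from h import *;st()"
```

```text
t 23.625 clamp in seat mm [ 1.57 -5.13 36.28] F seat [ 0.8 -1.6  4.7] M [-0.63  -0.296  0.106] grip 0.085 rot [ 9.898e-01 -1.422e-01  1.000e-04] j7 -0.12
```

Emit:
servo_tool(motion=[[0.0,0,0,-0.0003,0,0,0],[0.0,0,0,-0.0003,0,0,0]])

```text
clock: 23.88
position: [0.5633, -0.1435, 0.0621]
ee_rot: [0.997, -0.072, -0.0, -0.0]
ft_force: [1.9, -1.5, 2.8]
grip_width: 0.088
```

```bash
python3 -c "from h import *;st()"
```

```text
t 23.875 clamp in seat mm [ 1.53 -5.2  36.45] F seat [ 2.1 -1.3  2.8] M [-0.55  -0.397  0.105] grip 0.088 rot [ 0.9896 -0.1436 -0.    ] j7 -0.12
```

Emit:
servo_tool(motion=[[0.0,0,0,0,0,0,2],[0.0,0,0,0,0,0,4],[0.0,0,0,0,0,0,4],[0.0,0,0,0,0,0,4]])

```text
clock: 24.38
position: [0.5632, -0.1436, 0.0621]
ee_rot: [0.994, -0.107, -0.0, 0.0]
ft_force: [1.6, -1.7, 2.1]
grip_width: 0.083
```

```bash
python3 -c "from h import *;st()"
```

```text
t 24.375 clamp in seat mm [ 1.47 -5.31 36.5 ] F seat [ 1.7 -1.5  2.1] M [-0.469 -0.324  0.08 ] grip 0.083 rot [ 9.771e-01 -2.127e-01 -1.000e-04] j7 -0.18
```

Emit:
servo_tool(motion=[[0.0,0,0,0,0,0,2],[0.0,0,0,0,0,0,4],[0.0,0,0,0,0,0,4],[0.0,0,0,0,0,0,4]])

```text
clock: 24.88
position: [0.5632, -0.1437, 0.0621]
ee_rot: [0.99, -0.142, -0.0, 0.0]
ft_force: [1.6, -1.9, 1.7]
grip_width: 0.082
```

```bash
python3 -c "from h import *;st()"
```

```text
t 24.875 clamp in seat mm [ 1.46 -5.4  36.49] F seat [ 1.8 -1.7  1.7] M [-0.594 -0.182  0.063] grip 0.082 rot [ 9.599e-01 -2.804e-01 -2.000e-04] j7 -0.25
```

Emit:
servo_tool(motion=[[0.0,0,0,0,0,0,3],[0.0,0,0,0,0,0,6],[0.0,0,0,0,0,0,6],[0.0,0,0,0,0,0,6]])

```text
clock: 25.38
position: [0.5632, -0.1438, 0.0621]
ee_rot: [0.981, -0.193, -0.0, 0.0]
ft_force: [1.6, -3.6, 2.8]
grip_width: 0.09
```

```bash
python3 -c "from h import *;st()"
```

```text
t 25.375 clamp in seat mm [ 1.48 -5.5  36.52] F seat [ 2.  -3.4  2.8] M [-0.813 -0.146  0.037] grip 0.09 rot [ 0.9256 -0.3784 -0.    ] j7 -0.35
```

Emit:
servo_tool(motion=[[0.0,0,0.0004,0,0,0,3],[0.0,0,0.0004,0,0,0,6],[0.0,0,0.0004,0,0,0,6],[0.0,0,0.0004,0,0,0,6]])

```text
clock: 25.88
position: [0.5631, -0.144, 0.0621]
ee_rot: [0.97, -0.244, -0.0, -0.0]
ft_force: [1.2, -1.6, 2.8]
grip_width: 0.086
```

```bash
python3 -c "from h import *;st()"
```

```text
t 25.875 clamp in seat mm [ 1.42 -5.68 36.52] F seat [ 1.3 -1.5  2.8] M [-0.625 -0.237  0.037] grip 0.086 rot [ 0.8813 -0.4726 -0.    ] j7 -0.44
```

Emit:
servo_tool(motion=[[0.0,0,0.0002,0,0,0,3],[0.0,0,0.0002,0,0,0,6],[0.0,0,0.0002,0,0,0,6],[0.0,0,0.0002,0,0,0,6]])

```text
clock: 26.38
position: [0.5631, -0.1441, 0.0622]
ee_rot: [0.956, -0.294, 0.0, -0.0]
ft_force: [0.3, -1.1, 3.7]
grip_width: 0.085
```

```bash
python3 -c "from h import *;st()"
```

```text
t 26.375 clamp in seat mm [ 1.39 -5.81 36.56] F seat [ 0.4 -1.1  3.7] M [-0.529 -0.315  0.059] grip 0.085 rot [ 0.8271 -0.5621  0.    ] j7 -0.54
```

Emit:
servo_tool(motion=[[0.0,0,0.0002,0,0,0,3],[0.0,0,0.0002,0,0,0,5],[0.0,0,0.0002,0,0,0,5],[0.0,0,0.0002,0,0,0,5]])

```text
clock: 26.88
position: [0.5631, -0.1442, 0.0622]
ee_rot: [0.942, -0.336, 0.0, -0.0]
ft_force: [2.9, -0.5, 2.6]
grip_width: 0.082
```

```bash
python3 -c "from h import *;st()"
```

```text
t 26.875 clamp in seat mm [ 1.39 -5.92 36.57] F seat [ 2.9 -0.2  2.6] M [-0.406 -0.455  0.076] grip 0.082 rot [ 7.746e-01 -6.325e-01  2.000e-04] j7 -0.62
```

Emit:
servo_tool(motion=[[0.0,0,0,0,0,0,2],[0.0,0,0,0,0,0,3],[0.0,0,0,0,0,0,3],[0.0,0,0,0,0,0,3]])

```text
clock: 27.38
position: [0.563, -0.1443, 0.0622]
ee_rot: [0.933, -0.361, 0.0, -0.0]
ft_force: [2.5, -0.8, 2.3]
grip_width: 0.085
```

```bash
python3 -c "from h import *;st()"
```

```text
t 27.375 clamp in seat mm [ 1.36 -5.99 36.56] F seat [ 2.6 -0.5  2.3] M [-0.315 -0.635  0.111] grip 0.085 rot [ 7.399e-01 -6.727e-01  2.000e-04] j7 -0.67
```

Emit:
servo_tool(motion=[[0.0,0,0,0,0,0,1.5],[0.0,0,0,0,0,0,1.5],[0.0,0,0,0,0,0,1.5],[0.0,0,0,0,0,0,1.5]])

```text
clock: 27.88
position: [0.563, -0.1443, 0.0621]
ee_rot: [0.928, -0.373, 0.0, -0.0]
ft_force: [3.6, 0.4, 1.5]
grip_width: 0.085
```

```bash
python3 -c "from h import *;st()"
```

```text
t 27.875 clamp in seat mm [ 1.34 -6.   36.54] F seat [3.6 0.8 1.5] M [-0.233 -0.73   0.098] grip 0.085 rot [ 7.220e-01 -6.919e-01  1.000e-04] j7 -0.7
```

Emit:
servo_tool(motion=[[0.0,0,0,0,0,0,1.5],[0.0,0,0,0,0,0,2],[0.0,0,0,0,0,0,2],[0.0,0,0,0,0,0,2]])

```text
clock: 28.38
position: [0.563, -0.1444, 0.0621]
ee_rot: [0.921, -0.389, 0.0, -0.0]
ft_force: [4.4, 0.9, 2.0]
grip_width: 0.083
```

```bash
python3 -c "from h import *;st()"
```

```text
t 28.375 clamp in seat mm [ 1.31 -6.05 36.53] F seat [4.3 1.4 2. ] M [-0.178 -0.898  0.191] grip 0.083 rot [ 6.973e-01 -7.168e-01  1.000e-04] j7 -0.73
```

Emit:
servo_tool(motion=[[0.0,0,0,0,0,0,0]])

```text
clock: 28.5
position: [0.563, -0.1444, 0.0621]
ee_rot: [0.921, -0.389, 0.0, -0.0]
ft_force: [3.9, 0.1, 1.6]
grip_width: 0.085
```

```bash
python3 -c "from h import *;st()"
```

```text
t 28.5 clamp in seat mm [ 1.34 -6.07 36.54] F seat [3.9 0.6 1.6] M [-0.184 -0.923  0.187] grip 0.085 rot [ 6.973e-01 -7.168e-01  1.000e-04] j7 -0.73
```

The key has firmed up: the moment climbed 0.04 → 0.06 → 0.08 → 0.10 → 0.19 N m, and 0.187 on a repeat reading. I'll stop turning, relax the tool's wind-up, let go and rise.

Emit:
servo_tool(motion=[[0.0,0,0,0,0,0,-1],[0.0,0,0,0,0,0,-1]])

```text
clock: 28.75
position: [0.5629, -0.1444, 0.0621]
ee_rot: [0.925, -0.381, -0.0, -0.0]
ft_force: [2.6, 0.5, 2.7]
grip_width: 0.088
```

```bash
python3 -c "from h import *;st()"
```

```text
t 28.75 clamp in seat mm [ 1.24 -6.09 36.55] F seat [2.5 0.8 2.7] M [-0.137 -0.655  0.003] grip 0.088 rot [ 0.7099 -0.7043 -0.    ] j7 -0.71
```

Emit:
servo_tool(motion=[[0.25,0,0,0,0,0,0],[0.25,0,0,0,0,0,0],[0.25,0,0,0,0,0,0],[0.25,0,0,-0.02,0,0,0],[0.25,0,0,-0.05,0,0,0],[0.25,0,0,-0.09,0,0,0],[0.3,0,0,-0.1,0,0,0],[0.3,0,0,-0.1,0,0,0]])

```text
clock: 29.75
position: [0.5629, -0.1445, 0.1622]
ee_rot: [0.925, -0.381, 0.0, 0.0]
ft_force: [0.0, 0.3, -0.5]
grip_width: 0.296
```

```bash
python3 - <<'E'
from h import *
st();p,d,K,k1,W=shot("wrist");C=cloud(d,K,k1,W)
Q=C-S;Q=np.stack([Q@SX,Q@SY,Q[...,2]],-1)*1000
k=(abs(Q[...,0])<25)&(abs(Q[...,1]-24)<22)&(Q[...,2]>40)&(Q[...,2]<55)
print("key",k.sum(),cv2.minAreaRect(Q[k][:,:2].astype(np.float32)),np.percentile(Q[k][:,2],95))
u,v=proj(K,k1,W,S).astype(int);print(u,v)
c=p[max(0,v-100):v+110,max(0,u-130):u+130];cv2.imwrite("pics/c7.png",cv2.resize(c,None,fx=2.7,fy=2.7))
E
```

```text
t 29.75 clamp in seat mm [  1.31  -6.18 136.62] F seat [-0.   0.3 -0.5] M [ 0.033 -0.016 -0.006] grip 0.296 rot [ 7.095e-01 -7.047e-01  6.000e-04] j7 -0.68
key 429 ((0.0792534351348877, 26.08238410949707), (22.491607666015625, 8.21072769165039), 51.77116394042969) 45.295035023233694
297 223
```

View pics/c7.png

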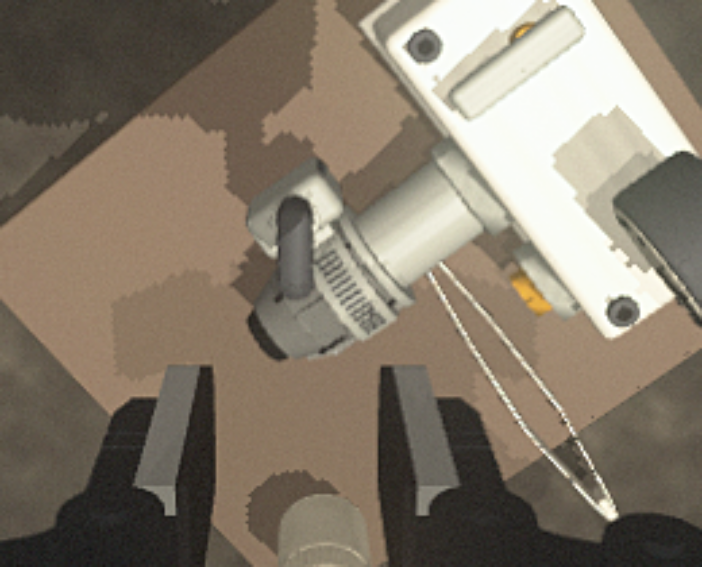

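```bash
python3 -c "from h import *;print(ticket.hand_in())"
```

```text
the job is handed in; nothing more can be done
None
```

I put the larger steel clamp in the groove at the collar, turned its key clockwise about 129° until it firmed up, let go, and handed in at about 30 s. The hand-in reports no verdict.

- **Fitting:** The push over the barbs showed up to 6 N along the stub in the readings, then dropped off. I felt the collar at about 5 N and backed off 1 mm.
- **Tightening:** The free readings scattered between 0.02 and 0.11 N m, including a passing 0.11 near 92°. From about 112° they rose from 0.04 to 0.19 N m. The last 2° step jumped from 0.10 to 0.19 N m, and a second reading gave 0.187.
- **Uncertainty on tightness:** That last step is about 0.15 N m above the recent free value (0.17 above the lowest seen). This is more than the 0.08–0.1 N m asked for and right at the level said to crack the stub. I then eased the tool back 1° before letting go. I could not measure the band's actual grip, but nothing reported a failure.
- **Last look:** The wrist camera showed the band in the groove at the collar and square to the stub. The key is about 1 mm off nominal sideways and 1 mm low, and it had turned by the expected angle. The clamp did not sag after release, so it grips. The arm is clear, and the jar and forceps showed no sign of having been moved. I did not look at the small clamp, vial or carton again afterwards.

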